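Sort ceramic blanks by their drag on the granite plate

TASK

The three white ceramic blanks on the granite plate look the same, but some have been polished underneath and some are still rough: pressed lightly and slid along the plate, a polished one glides and a rough one drags. Lay every polished blank flat on the slanted rest under the ionising bar, side by side, lengthwise up the slope with the lower end against the lip, and lay every rough blank flat on the floor of the blue tray. Set the blanks down rather than dropping them, and leave the bottles, cup, loupe and blower standing where they are.

Things in the scene. Friction and masses are not known exactly. Their poses are not given: they have to be found in the camera images.
- blank_a_center (a point): centre of a white ceramic blank, a plain block 100 x 40 x 30 mm, 0.3 to 0.5 kg: x along its length, z up, lying on the granite plate at the start. The three look alike. While it slides on the plate a polished one drags with about a tenth of the force between it and the plate (its weight plus what presses it), a rough one with 0.65 to 0.95 of it
- blank_b_center (a point): centre of a white ceramic blank, a plain block 100 x 40 x 30 mm, 0.3 to 0.5 kg: x along its length, z up, lying on the granite plate at the start. The three look alike. While it slides on the plate a polished one drags with about a tenth of the force between it and the plate (its weight plus what presses it), a rough one with 0.65 to 0.95 of it
- blank_c_center (a point): centre of a white ceramic blank, a plain block 100 x 40 x 30 mm, 0.3 to 0.5 kg: x along its length, z up, lying on the granite plate at the start. The three look alike. While it slides on the plate a polished one drags with about a tenth of the force between it and the plate (its weight plus what presses it), a rough one with 0.65 to 0.95 of it
- plate_top (a point): centre of the top face of the fixed black granite plate, 50 mm above the table; the face is flat, 200 mm along x and 300 mm along y, z up. A stiff arm that rubs a held blank slowly (15 mm/s) to and fro on it still feels a sixth to a half of the drag as a sideways force after each stop (rough: over 0.1 of the force on the plate, polished: under 0.05); a quick stroke overshoots and hides it
- rest_face (a point): fixed white slanted rest for polished blanks, rising away from the robot at 30 degrees. Point: middle of the inner corner of its face and the lip along its lower end; x up the slope, y along the lip, z square out of the face. The bare face reaches 140 mm along x, 120 mm to either side along y; polished blanks slide down it to the lip, which stands 12 mm out of the face and is 8 mm thick
- bar_mid (a point): middle of the ionising bar over the rest, fixed, 36 mm wide, 44 mm high, 250 mm long along y, its middle 243 mm above the table, right above blanks on the rest; brackets at its ends lead back (+x) to two 20 mm posts, 260 mm high, behind the board 135 mm to either side
- tray_in (a point): centre of the inner floor (5 mm above the table) of the fixed open blue tray for rough blanks: inside 230 mm along x, 190 mm along y, walls 45 mm above this floor, z up
- disc_center (a point): centre of a round white ceramic disc, 60 mm across, 18 mm thick, that already lies in the far (+x) end of the tray
- wash_bottle: white wash bottle with a bent spout, 66 mm across, 197 mm high, spout to its own -x, a bystander; origin at the middle of its base
- alcohol: amber bottle, 60 mm across, 130 mm high, a bystander; origin at the middle of its base
- swab_cup: empty steel cup, 64 mm across, 80 mm high, a bystander; origin at the middle of its base
- loupe: black eye loupe standing up, 42 mm across, 45 mm high, a bystander; origin at the middle of its base
- blower: black rubber dust blower standing on its base, nozzle up, 54 mm across, 105 mm high, a bystander; origin at the middle of its base
Things that resemble listed ones, but are neither listed nor needed, are in the scene too. What is shaped like the part that bears blank_c_center but brown or green is not meant.

How it is judged:
At the end, for the whole second after the job is handed in: Polished blanks rest flat (5 degrees) on the slanted board, lengthwise up the slope (15 degrees), lower end within 10 mm of the lip. Rough blanks rest flat (5 degrees) on the blue tray's floor. All still. Nothing dropped, no bystander moved over 30 mm (z of polished_1 in the frame of rest_face between 0.01 and 0.0195 m and y of polished_1 in the frame of rest_face between -0.115 and 0.115 m and x of polished_1 in the frame of rest_face between 0.04 and 0.062 m and angle between the z axis of each of polished_1, polished_2 and the z axis of rest_face, either way round below 0.09 rad and angle between the x axis of each of polished_1, polished_2 and the x axis of rest_face, either way round below 0.26 rad and z of polished_2 in the frame of rest_face between 0.01 and 0.0195 m and y of polished_2 in the frame of rest_face between -0.115 and 0.115 m and x of polished_2 in the frame of rest_face between 0.04 and 0.062 m and z of rough_1 in the frame of tray_in between 0.009 and 0.0195 m and x of rough_1 in the frame of tray_in between -0.12 and 0.12 m and y of rough_1 in the frame of tray_in between -0.1 and 0.1 m and angle between rough_1's own z axis and vertical below 0.09 rad and linear speed of each of blank_a, blank_b, blank_c below 0.01 m/s and angular speed of each of blank_a, blank_b, blank_c below 0.1 rad/s); the robot touches nothing.
It fails at once if a bottle, the cup, the loupe or the blower is pushed more than 30 mm or knocked over (distance of any of wash_bottle, alcohol, swab_cup, loupe, blower from where it was at the start of the episode above 0.03 m or angle between any of wash_bottle, alcohol, swab_cup, loupe, blower's own z axis and vertical above 0.5 rad).
It fails at once if a blank is dropped (moves faster than 0.8 m/s with no finger on it) ((linear speed of blank_a above 0.8 m/s and contact force between blank_a and the fingers below 0.05 N) or (linear speed of blank_b above 0.8 m/s and contact force between blank_b and the fingers below 0.05 N) or (linear speed of blank_c above 0.8 m/s and contact force between blank_c and the fingers below 0.05 N)).
It also fails if it takes over 72 s, if anything falls off the work surface, if the arm or the gripper's body presses on something with over 40 N, if the wrist force passes 120 N, or if a joint passes its speed limit or range.

ROBOT

A 6-joint arm with a two-finger parallel gripper is mounted at the origin on the work surface. World frame = base frame: x ahead of the robot, y to its left, z up, the work surface at z = 0. Lengths are in m, angles in rad, forces in N, time in s.
With the tool pointing down it reaches from about 0.375 to 0.825 m from the base axis. Payload 5.5 kg.
Tool frame: the origin (TCP) lies between the finger pads; the fingertips stand 22 mm ahead of it and the grasp point (between the pads) lies 3 mm ahead of it; z points along the fingers, y is the line along which they close (so a half turn about z gives the same grasp; the last joint's range is limited). The gripper opens to 85 mm and grips with 20 to 120 N. Pads are 22 mm wide; open, the fingers measure 114 mm over their backs; the gripper's body (76 mm by 85 mm) begins 54 mm behind the grasp point. The pads swing forward as they close: fully open they stand 13 mm farther back than shut.
Start: joints at [1.305, 0.314, -0.047, 1.21, 0, 1.571], TCP at [0.158, 0.579, 0.253] pointing down, gripper open.
Joint ranges: [-2.67, 2.67], [-0.69, 1.73], [-1.03, 1.25], [-2.08, 2.16], [-1.42, 1.45], [-3.14, 3.14]. Speed limits (rad/s): [2.39, 2.39, 3.01, 3.14, 3.14, 3.14].

INTERFACE

Orientations are given as a unit quaternion [w, x, y, z].
In Python, from workcell import observe, snapshot, finish_job, look_for gives the robot as it stands. The module is installed in compiled form; this text tells all that it offers.
- The arm moves only by the tool carry_out, never from a script. Its argument "commands" is a list that holds one entry, the list of rows, each a list of 7 numbers: the shift along the tool's x, y, z in cm, then the turn, a rotation vector about the tool's x, y, z in rad, then the opening, from 0 (shut) to 1 (fully open). In form: [[[x, y, z, wx, wy, wz, claw], ...]]. A call has exactly 5 rows; each row is the pose to reach, as a shift and turn from the pose commanded when the call began, along the tool's axes at that moment; what a row does not reach only later rows make up. A row lasts 1/8 s, in which the tool goes at most 62.5 mm and 10.7 degrees, less where a joint would pass 70% of its speed; a pose out of reach is approached as far as the arm can. A call with a gripper value outside its range is refused whole. The fingers move at their own pace and stop on an object; "squeeze" is the grip in N (left out, the last holds). Time passes only in rows, so rows that repeat a pose let the fingers close, or fill a call up. It gives the time, the measured TCP pose, the force, the opening and the grip force at its end, in the units of the state.
- observe(): the state, without advancing time (a new reading comes with each control period).
- snapshot(name): name is "scene" or "top" or "wrist"; returns a dict with "color" (420x560x3 uint8, red, green, blue), "camera_matrix" (3x3 intrinsics, pixels), "T" (4x4, takes a point from camera to world coordinates); the wrist camera has in their place "hand_eye" (4x4, takes a point from camera to tool coordinates, whose origin is the TCP and whose axes are the flange's). Camera axes: x right, y down, z forward; pixel columns grow to the right and rows downward; lengths in m; the calibration is good to about 2 mm. The wrist camera is an equidistant fisheye: a pixel r from the principal point sees the ray r / f radians off the axis. A picture is of the moment at which its call begins: read the wrist's pose just before it. There is no depth.
- finish_job(): hands the job in; it is judged then, once.
Trained networks look in a picture, given as the dict that the camera call returned (one of the last four; its "shot" number tells which), for a name from the list of things; names that differ only in an ending like _2 or _b are one class to them, and where a whole thing is asked for, a point or a joint stands for the part that bears it (a point fixed in the world has none). Each returns a list of dicts, best first, with "p" (0 to 1); they miss things now and then, are a little off and sometimes report something else, mostly with a low value. They report only what shows in the picture. A call takes as long as a camera call. They do not tell look-alikes from the thing itself.
- look_for(picture, label): "at" ([row, column] as shares, 0 to 1, of the picture: columns of its width, rows of its height, amid what is visible of it).
The state is a dict: "t": time; "joints": joint angles; "joint_vel": joint speeds; "joint_efforts": joint torques, N m; "ee_pos": TCP position; "eef_rot": TCP orientation; "force": force on the tool from outside, world axes, zero at the start; "wrist_torque": the same for the moment, N m; "width": finger opening in m; "grasp_force": force on a finger pad.
Only numpy, scipy, OpenCV 4.12 (cv2) and the standard library are available. Lean on these libraries where they do the work, as an engineer would, in place of code of your own. Each camera call takes 0.05 s, during which the arm holds its last target. There are 200 camera calls.

## Working session

There is one attempt and no reset: what is moved stays moved. The work goes in short steps, Python scripts to look and compute and a tool call to move; the robot and the scene stay as the last step left them, time stands still between calls to the robot, and variables do not carry over. Pictures are saved under pics/ and viewed, at most 10 in all, crops included, and the job is handed in when it is done.

Besides the shell and the picture viewer there is one more tool, called after "Emit:" as a command line: name --argument value ..., lists and objects as JSON in quotes. carry_out: Moves the arm, as the interface text tells. Its arguments: {"type":"object","properties":{"commands":{"type":"array"},"squeeze":{"type":"number"}},"required":["commands"]}

```bash
mkdir -p pics
python3 - <<'E'
from workcell import observe,snapshot,look_for
import cv2,numpy as np
s=observe();print(s['t'],s['ee_pos'],s['eef_rot'],s['force'],s['width'])
for n in("top","scene"):
    p=snapshot(n);cv2.imwrite(f"pics/{n}0.png",p['color'][:,:,::-1])
    np.savez(f"{n}0.npz",K=p['camera_matrix'],T=p['T'],c=p['color'])
    print(n,p['camera_matrix'].round(1).tolist(),p['T'].round(3).tolist())
    for l in["blank_a_center","plate_top","rest_face","bar_mid","tray_in","disc_center","wash_bottle","alcohol","swab_cup","loupe","blower"]:
        print(l,[(np.round([d['at'][1]*560,d['at'][0]*420]).tolist(),round(d['p'],2)) for d in look_for(p,l)][:6])
E
```

```text
0.0 [0.15748445 0.57839153 0.25239726] [-1.06694358e-04  1.32520384e-01  9.91179883e-01 -8.80444776e-04] [-0.33885341 -0.95399473  0.3706006 ] 0.08535424728767811
top [[542.4, 0.0, 280.3], [0.0, 542.4, 217.2], [0.0, 0.0, 1.0]] [[0.028, -0.996, 0.08, 0.389], [-0.999, -0.026, 0.019, -0.015], [-0.017, -0.081, -0.997, 1.814], [0.0, 0.0, 0.0, 1.0]]
blank_a_center [([313.0, 212.0], 0.73)]
plate_top [([293.0, 216.0], 0.63)]
rest_face [([167.0, 217.0], 0.92)]
bar_mid [([168.0, 214.0], 0.91)]
tray_in [([404.0, 226.0], 0.92)]
disc_center [([395.0, 200.0], 0.73), ([283.0, 213.0], 0.52), ([166.0, 216.0], 0.51), ([257.0, 224.0], 0.37)]
wash_bottle [([319.0, 155.0], 0.76), ([282.0, 211.0], 0.68), ([403.0, 227.0], 0.34)]
alcohol [([291.0, 143.0], 0.57), ([256.0, 227.0], 0.56)]
swab_cup [([247.0, 152.0], 0.57)]
loupe [([234.0, 270.0], 0.51)]
blower [([353.0, 276.0], 0.8)]
scene [[478.4, 0.0, 287.6], [0.0, 478.4, 212.3], [0.0, 0.0, 1.0]] [[-0.575, 0.7, -0.422, 1.026], [0.818, 0.483, -0.313, 0.389], [-0.015, -0.525, -0.851, 1.186], [0.0, 0.0, 0.0, 1.0]]
blank_a_center [([246.0, 219.0], 0.85)]
plate_top [([283.0, 243.0], 0.85)]
rest_face [([418.0, 310.0], 0.95)]
bar_mid [([257.0, 156.0], 0.72), ([417.0, 308.0], 0.68)]
tray_in [([181.0, 175.0], 0.85)]
disc_center []
wash_bottle [([198.0, 272.0], 0.68)]
alcohol [([217.0, 310.0], 0.93)]
swab_cup [([275.0, 322.0], 0.75)]
loupe [([368.0, 227.0], 0.47)]
blower [([182.0, 177.0], 0.7), ([260.0, 155.0], 0.56)]
```

Run:
```python
import cv2
a=cv2.imread("pics/top0.png")[90:330,90:470];cv2.imwrite("pics/top0c.png",cv2.resize(a,None,fx=2.1,fy=2.1,interpolation=3))
a=cv2.imread("pics/scene0.png");cv2.imwrite("pics/scene0c.png",cv2.resize(a,None,fx=1.4,fy=1.4,interpolation=3))
```

```text
(no output)
```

View pics/top0c.png

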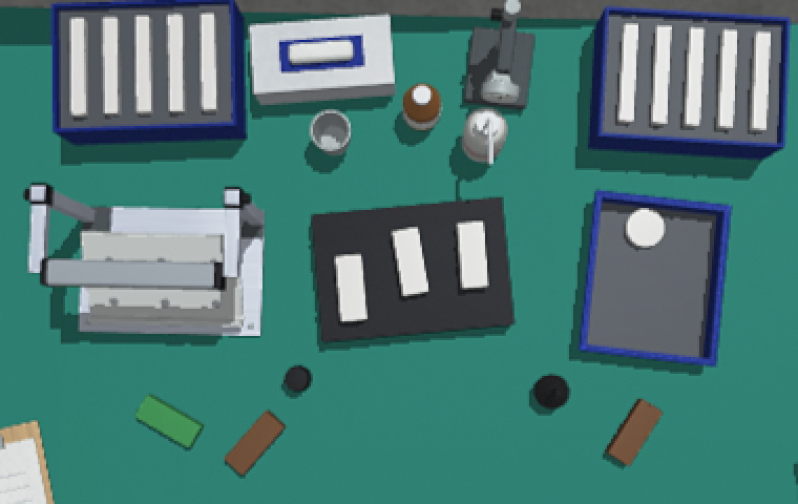

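View pics/scene0c.png

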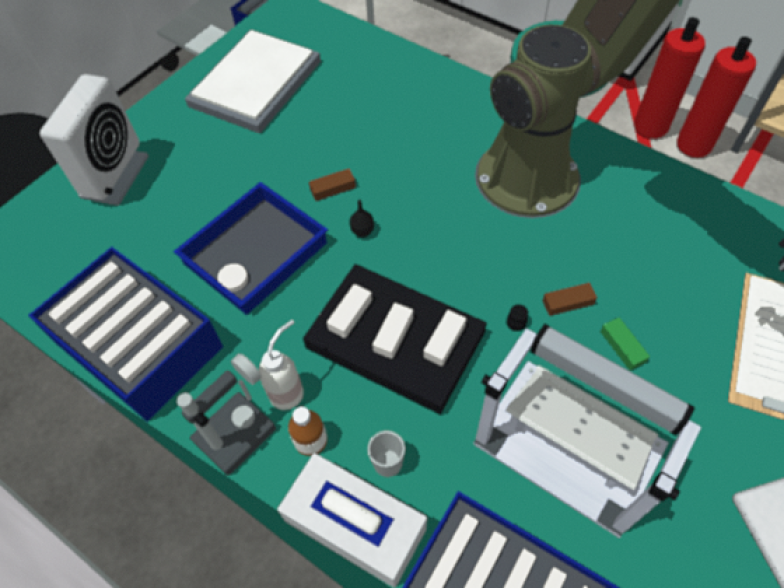

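The top crop shows the three upright white blanks on the black plate at about (350,288), (410,262) and (472,255). The brown and green blocks are off the plate, so they don't count. The tray that holds the disc is at (655,280); the two blue bins of strips at the back are decoys. The rest and its bar are at left, about (160,275). Next I measure them.

```bash
cat > h.py <<'E'
import numpy as np,cv2
from scipy.spatial.transform import Rotation as R
class V:
    def __init__(s,n):
        d=np.load(n+"0.npz");s.K,s.T,s.c=d['K'],d['T'],d['c']
    def w(s,uv,z):
        uv=np.atleast_2d(uv).astype(float);r=np.c_[uv,np.ones(len(uv))]@np.linalg.inv(s.K).T@s.T[:3,:3].T
        o=s.T[:3,3];return o+r*((z-o[2])/r[:,2])[:,None]
    def px(s,X):
        X=np.atleast_2d(X);c=(X-s.T[:3,3])@s.T[:3,:3];p=c@s.K.T;return p[:,:2]/p[:,2:]
E
python3 - <<'E'
from h import *
for n,(x0,x1,y0,y1) in dict(top=(230,340,175,260),scene=(210,355,180,300)).items():
    v=V(n);g=v.c.astype(int);m=np.zeros(g.shape[:2],np.uint8)
    m[y0:y1,x0:x1]=(g.min(2)[y0:y1,x0:x1]>(120 if n=="top" else 185))
    k,l,st,ce=cv2.connectedComponentsWithStats(m)
    for i in range(1,k):
        if st[i,4]>60:
            ys,xs=np.where(l==i);W=v.w(np.c_[xs,ys],.08)[:,:2]
            r=cv2.minAreaRect((W*1000).astype(np.float32));C=W-W.mean(0);e,q=np.linalg.eigh(C.T@C)
            print(n,ce[i].round(1),"cen",W.mean(0).round(4),"rect",np.round(r[0],1),np.round(r[1],1),"ang",round(np.degrees(np.arctan(q[1,1]/q[0,1])),1))
v=V("top");g=v.c.astype(int)
m=((g.max(2)<75)).astype(np.uint8);m[:,:235]=0;m[:,338:]=0;m[:180]=0;m[258:]=0
m=cv2.morphologyEx(m,cv2.MORPH_CLOSE,np.ones((25,25)))
k,l,st,ce=cv2.connectedComponentsWithStats(m);i=1+st[1:,4].argmax()
ys,xs=np.where(l==i);W=v.w(np.c_[xs,ys],.05);print("plate",cv2.minAreaRect((W[:,:2]*1000).astype(np.float32)))
f=lambda p:np.array(p)/2.1+90-.25
print("tray rim",v.w(f([(597,192),(729,207),(716,363),(580,349)]),.05)[:,:2].round(3).tolist())
print("disc",v.w(f([(645,228)]),.023).round(3))
for nm,p,z in[("wash",(486,130),.15),("alc",(422,95),.13),("cup",(330,130),.08),("loupe",(298,378),.045),("blower",(551,391),.08)]:print(nm,v.w(f([p]),z).round(3))
c=v.c[165:265,90:230];cv2.imwrite("pics/rt.png",cv2.resize(c[:,:,::-1],None,fx=5.5,fy=5.5,interpolation=2))
v=V("scene");c=v.c[225:385,330:510];cv2.imwrite("pics/rs.png",cv2.resize(c[:,:,::-1],None,fx=3.7,fy=3.7,interpolation=2))
E
```

```text
top [314.6 210.7] cen [ 0.5524 -0.0915] rect [552.6 -91.2] [101.1  41.2] ang 5.3
top [284.9 213.9] cen [0.5397 0.0035] rect [539.9   3.6] [101.7  41.1] ang 11.0
top [256.6 226.5] cen [0.4967 0.0931] rect [496.8  93.3] [101.5  41.6] ang 7.0
scene [248.7 219.5] cen [ 0.5548 -0.0908] rect [553.9 -91. ] [98.5 38.4] ang 5.4
scene [280.  233.7] cen [0.5426 0.0041] rect [541.8   3.6] [99. 38.] ang 11.4
scene [317.2 239. ] cen [0.4998 0.0937] rect [498.8  93.5] [99.5 38.6] ang 6.9
scene [214.7 295.4] cen [ 0.7753 -0.0268] rect [774.1 -27. ] [20.9 25.1] ang -48.3
plate ((532.2473754882812, 4.6419830322265625), (228.47720336914062, 304.2703552246094), 6.829434394836426)
tray rim [[0.657, -0.285], [0.639, -0.489], [0.397, -0.471], [0.413, -0.262]]
disc [[ 0.606 -0.365  0.023]]
wash [[ 0.73  -0.105  0.15 ]]
alc [[ 0.785 -0.008  0.13 ]]
cup [[0.739 0.132 0.08 ]]
loupe [[0.356 0.172 0.045]]
blower [[ 0.348 -0.215  0.08 ]]
```

View pics/rt.png

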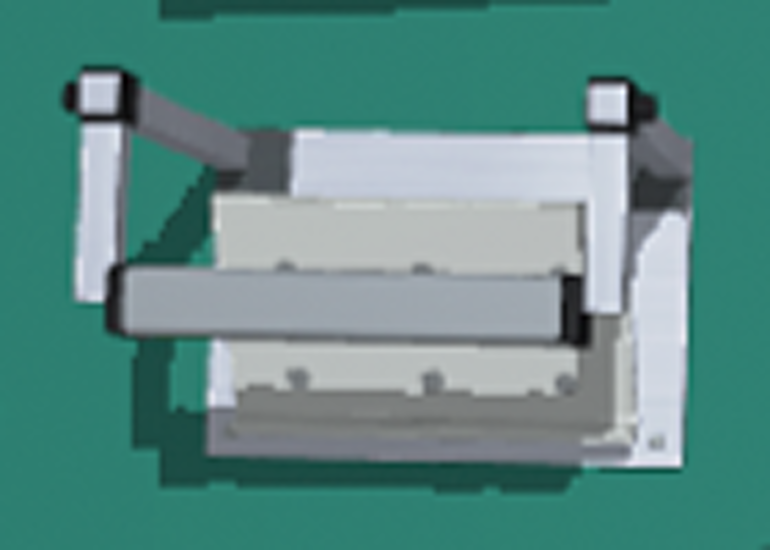

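View pics/rs.png

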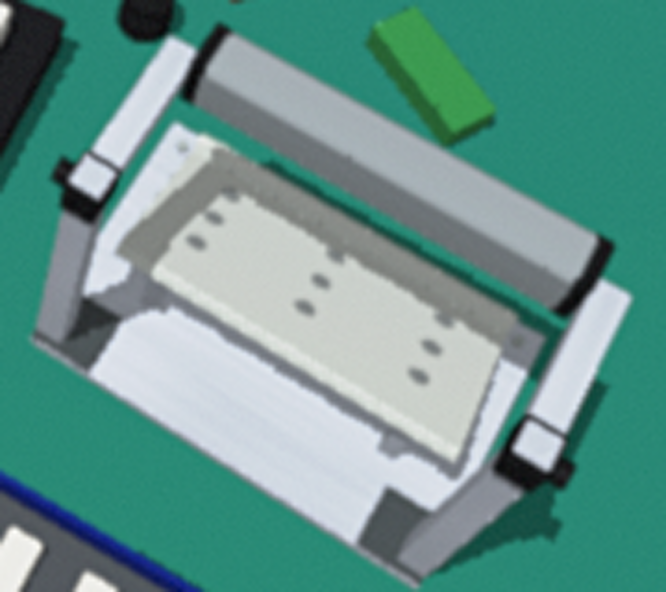

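The crops show the rest's upper edge corners (top: (213,193) on the left; scene: (120,255) and (460,460)), the bar and both post tops. I'll fit the rest's pose to these points.

Run:
```python
from h import *
from scipy.optimize import least_squares
t,s=V("top"),V("scene")
ft=lambda p:np.array(p,float)/5.5+[90,165]-.4; fs=lambda p:np.array(p,float)/3.7+[330,225]-.4
bt=t.w(ft([(348,305)]),.265);pt=t.w(ft([(102,95),(609,103)]),.26);ps=s.w(fs([(93,172),(540,445)]),.26)
print("bar",bt.round(4),"posts top",pt.round(4).tolist(),"scene",ps.round(4).tolist())
c,sn=np.cos(np.pi/6),np.sin(np.pi/6)
def P(q,u,y,n=0):
    x0,y0,z0,a=q;f=np.array([u*c-n*sn,y,u*sn+n*c]);return np.array([x0,y0,z0])+R.from_euler('z',a).apply(f)
obs=[(t,ft((213,193)),(.14,.12)),(s,fs((120,255)),(.14,-.12)),(s,fs((460,460)),(.14,.12)),(t,ft((400,198)),None)]
def res(q):
    r=[]
    for v,o,k in obs:
        if k: r+=list(v.px(P(q,*k))[0]-o)
    A,B=t.px([P(q,.14,.12),P(q,.14,-.12)]);d=B-A;n=np.array([-d[1],d[0]])/np.hypot(*d)
    r.append((ft((560,202))-A)@n)
    return r
o=least_squares(res,[.37,.35,.03,0]);print("rest",o.x.round(4),"res",np.round(o.fun,2))
q=o.x
for k in[(0,.12,.012),(0,-.12,.012),(-.008,.12,.012),(-.008,-.12,.012)]:
    a=t.px(P(q,*k))[0];print(k,((a+.4-[90,165])*5.5).round(),P(q,*k).round(3))
print("bar in rest",R.from_euler('z',-q[3]).apply(bt-q[:3]).round(3))
```

```text
bar [[0.4959 0.3808 0.265 ]] posts top [[0.604, 0.5177, 0.26], [0.6065, 0.249, 0.26]] scene [[0.6051, 0.2491, 0.26], [0.6062, 0.5205, 0.26]]
rest [0.4489 0.3869 0.0256 0.0085] res [-0.6   0.53 -0.47 -0.32 -0.12  0.41  0.02]
(0, 0.12, 0.012) [230. 418.] [0.442 0.507 0.036]
(0, -0.12, 0.012) [630. 426.] [0.444 0.267 0.036]
(-0.008, 0.12, 0.012) [232. 430.] [0.435 0.507 0.032]
(-0.008, -0.12, 0.012) [631. 437.] [0.437 0.267 0.032]
bar in rest [[ 0.047 -0.006  0.239]]
```

The rest fits within 1 px: corner at (0.449, 0.385, 0.026), yaw about 0. The blanks agree in both views. I'll write the planner now and go to the nearest blank, C (0.498, 0.0935).

```bash
cat > plan.py <<'E'
import sys;from h import *;from workcell import observe
def ori(yaw,tilt=0):
    x=-np.array([np.cos(yaw)*np.cos(tilt),np.sin(yaw)*np.cos(tilt),np.sin(tilt)])
    y=np.array([-np.sin(yaw),np.cos(yaw),0]);return np.c_[x,y,np.cross(x,y)]
def plan(*targets):  # (xyz, yaw deg, tilt deg), each a separate call
    s=observe();q=s['eef_rot'];p=np.array(s['ee_pos']);M=R.from_quat([q[1],q[2],q[3],q[0]]).as_matrix()
    print("t",round(s['t'],2),"p",p.round(4),"yaw",round(np.degrees(np.arctan2(-M[1,0],-M[0,0])),1),"F",np.round(s['force'],2),"w",round(s['width'],4),"g",round(s['grasp_force'],1))
    for xyz,yaw,tilt in targets:
        O=ori(np.radians(yaw),np.radians(tilt));d=M.T@(np.array(xyz)-p)*100;r=R.from_matrix(M.T@O).as_rotvec()
        print(d.round(2).tolist(),r.round(3).tolist());M,p=O,np.array(xyz)
E
python3 - <<'E'
from plan import *
c,s=np.cos(np.radians(7)),np.sin(np.radians(7))
x,y=.499-.012*c,.0935-.012*s
plan(((x,y,.20),7,0),((x,y,.09),7,0),((x,y,.074),7,0))
E
```

```text
t 1.2 p [0.1576 0.579  0.2533] yaw -15.2 F [ 0.92 -0.1   0.63] w 0.0854 g 0.0
[-44.58, -38.33, 5.33] [0.0, -0.0, -0.388]
[0.0, 0.0, 11.0] [0.0, 0.0, 0.0]
[0.0, 0.0, 1.6] [0.0, 0.0, 0.0]
```

Emit:
carry_out --commands '[[[-4.5,-3.8,0.5,0,0,0,1],[-9,-7.7,1,0,0,0,1],[-13.5,-11.5,1.5,0,0,0,1],[-18,-15.4,2,0,0,0,1],[-22.3,-19.2,2.6,0,0,0,1]]]' --squeeze 60

```text
t: 1.82
ee_pos: [0.3233, 0.3336, 0.2274]
eef_rot: [0.0, 0.132, 0.991, 0.0]
force: [0.8, 0.4, 0.1]
width: 0.0857
grasp_force: 0.0
```

Emit:
carry_out --commands '[[[-5,-4.3,0.6,0,0,-0.1,1],[-10,-8.6,1.2,0,0,-0.2,1],[-15,-12.9,1.8,0,0,-0.3,1],[-20,-17.2,2.4,0,0,-0.388,1],[-22.3,-19.1,2.7,0,0,-0.388,1]]]'

```text
t: 2.45
ee_pos: [0.4885, 0.0899, 0.2003]
eef_rot: [0.0, -0.061, 0.998, -0.0]
force: [-0.2, 0.5, -0.8]
width: 0.0851
grasp_force: 0.0
```

Run:
```python
from plan import *
from workcell import snapshot
c,s=np.cos(np.radians(7)),np.sin(np.radians(7))
x,y=.499-.012*c,.0935-.012*s
plan(((x,y,.20),7,0),((x,y,.09),7,0),((x,y,.074),7,0))
p=snapshot("wrist");cv2.imwrite("pics/w1.png",p['color'][:,:,::-1])
```

```text
t 2.45 p [0.4885 0.0899 0.2003] yaw 6.9 F [-0.22  0.5  -0.83] w 0.0851 g 0.0
[0.12, 0.23, 0.03] [-0.0, 0.001, -0.001]
[0.0, 0.0, 11.0] [0.0, 0.0, 0.0]
[0.0, 0.0, 1.6] [0.0, 0.0, 0.0]
```

View pics/w1.png

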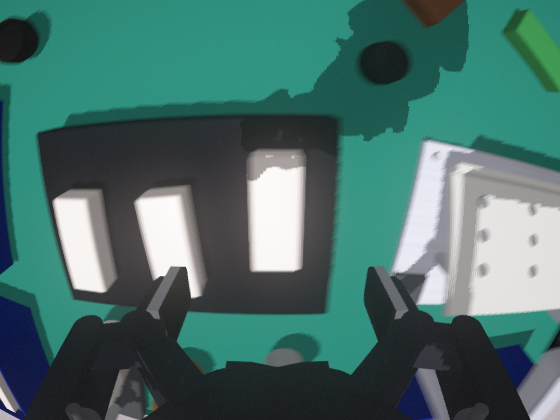

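The wrist view shows blank C centred at (276,210) between the fingertips and parallel to them, with the other two blanks clear of the fingers. Descend and grip.

Emit:
carry_out --commands '[[[0.1,0.2,3,0,0,0,0.95],[0.1,0.2,6,0,0,0,0.95],[0.1,0.2,9,0,0,0,0.95],[0.1,0.2,11.6,0,0,0,0.95],[0.1,0.2,12.6,0,0,0,0.95]]]'

```text
t: 3.12
ee_pos: [0.4849, 0.0941, 0.073]
eef_rot: [-0.001, -0.061, 0.998, -0.0]
force: [-0.1, 0.1, 0.3]
width: 0.0814
grasp_force: 0.0
```

Emit:
carry_out --commands '[[[0,0,0,0,0,0,0.3],[0,0,0,0,0,0,0.3],[0,0,0,0,0,0,0.3],[0,0,0,0,0,0,0.3],[0,0,0,0,0,0,0.3]]]' --squeeze 60

```text
t: 3.75
ee_pos: [0.4872, 0.0943, 0.0755]
eef_rot: [0.001, -0.061, 0.998, 0.0]
force: [0.4, 0.3, 7.4]
width: 0.0388
grasp_force: 61.9
```

There is 7.4 N upward at closing, so the fingertips probably touch the plate as they swing forward. I'll regrip 4 mm higher.

Emit:
carry_out --commands '[[[0,0,0,0,0,0,0.65],[0,0,0,0,0,0,0.65],[0,0,-0.4,0,0,0,0.65],[0,0,-0.4,0,0,0,0.3],[0,0,-0.4,0,0,0,0.3]]]'

```text
t: 4.38
ee_pos: [0.4865, 0.0941, 0.0787]
eef_rot: [0.0, -0.061, 0.998, 0.0]
force: [-1.1, -0.1, 3.7]
width: 0.0385
grasp_force: 61.5
```

Emit:
carry_out --commands '[[[0,0,0,0,0,0,0.3],[0,0,0,0,0,0,0.3],[0,0,0,0,0,0,0.3],[0,0,0,0,0,0,0.3],[0,0,0,0,0,0,0.3]]]'

```text
t: 5.0
ee_pos: [0.4866, 0.0942, 0.0788]
eef_rot: [0.0, -0.061, 0.998, 0.0]
force: [-1.1, -0.2, 5.2]
width: 0.0391
grasp_force: 61.5
```

```bash
cat > f.py <<'E'
from plan import *
from workcell import snapshot
F=[];G=[]
for i in range(4): s=observe();F.append(s['force']);G.append(s['ee_pos']);snapshot("top")
yaw=np.radians(float(sys.argv[1]));m=np.mean(F,0)
print("t",round(s['t'],2),"F",m.round(2),"sd",np.std(F,0).round(2),"along",round(m[0]*np.cos(yaw)+m[1]*np.sin(yaw),2),"pos",np.mean(G,0).round(4),"w",round(s['width'],4))
E
python3 f.py 7
```

```text
t 5.15 F [-0.57  0.03  5.35] sd [0.32 0.16 0.14] along -0.56 pos [0.4865 0.0942 0.0787] w 0.0389
```

Emit:
carry_out --commands '[[[0,0,0.1,0,0,0,0.3],[0.19,0,0.1,0,0,0,0.3],[0.38,0,0.1,0,0,0,0.3],[0.57,0,0.1,0,0,0,0.3],[0.76,0,0.1,0,0,0,0.3]]]'

```text
t: 5.82
ee_pos: [0.4806, 0.0935, 0.0787]
eef_rot: [0.002, -0.061, 0.998, 0.0]
force: [0.7, 0.2, 10.7]
width: 0.0391
grasp_force: 62.1
```

```bash
python3 f.py 7
```

```text
t 5.97 F [ 0.45  0.48 11.01] sd [0.25 0.24 0.31] along 0.51 pos [0.4804 0.0935 0.0787] w 0.0389
```

Emit:
carry_out --commands '[[[-0.19,0,0,0,0,0,0.3],[-0.38,0,0,0,0,0,0.3],[-0.57,0,0,0,0,0,0.3],[-0.76,0,0,0,0,0,0.3],[-0.95,0,0,0,0,0,0.3]]]'

```text
t: 6.65
ee_pos: [0.4894, 0.0946, 0.0787]
eef_rot: [0.001, -0.061, 0.998, 0.0]
force: [-1.1, -0.0, 12.3]
width: 0.0387
grasp_force: 62.8
```

```bash
python3 f.py 7
```

```text
t 6.8 F [-0.2  -0.25 11.84] sd [0.57 0.49 0.69] along -0.23 pos [0.4896 0.0946 0.0787] w 0.0387
```

Ratio is about 0.03, which suggests polished. I'll confirm with a harder press.

Emit:
carry_out --commands '[[[0,0,0.25,0,0,0,0.3],[0.19,0,0.25,0,0,0,0.3],[0.38,0,0.25,0,0,0,0.3],[0.57,0,0.25,0,0,0,0.3],[0.76,0,0.25,0,0,0,0.3]]]'

```text
t: 7.48
ee_pos: [0.4852, 0.0944, 0.0783]
eef_rot: [0.005, -0.061, 0.998, 0.001]
force: [1.7, 0.4, 21.6]
width: 0.0388
grasp_force: 64.5
```

```bash
python3 f.py 7
```

```text
t 7.62 F [ 1.27  0.14 21.81] sd [0.53 0.21 0.28] along 1.28 pos [0.485  0.0944 0.0783] w 0.0393
```

Emit:
carry_out --commands '[[[-0.19,0,0,0,0,0,0.3],[-0.38,0,0,0,0,0,0.3],[-0.57,0,0,0,0,0,0.3],[-0.76,0,0,0,0,0,0.3],[-0.95,0,0,0,0,0,0.3]]]'

```text
t: 8.3
ee_pos: [0.4935, 0.0954, 0.0783]
eef_rot: [0.004, -0.061, 0.998, 0.001]
force: [-2.2, -0.8, 24.8]
width: 0.039
grasp_force: 65.3
```

```bash
python3 f.py 7; python3 -c "
from plan import *
"
```

```text
t 8.45 F [-1.19 -0.3  24.83] sd [0.73 0.44 0.54] along -1.22 pos [0.4937 0.0954 0.0783] w 0.0389
```

Emit:
carry_out --commands '[[[0,0,-2,0,0,0,0.3],[0,0,-5,0,0,0,0.3],[0,0,-8,0,0,0,0.3],[0,0,-10,0,0,0,0.3],[0,0,-11,0,0,0,0.3]]]'

```text
t: 9.12
ee_pos: [0.4896, 0.0945, 0.185]
eef_rot: [-0.0, -0.061, 0.998, -0.0]
force: [-0.2, 0.1, -4.2]
width: 0.0391
grasp_force: 61.8
```

Run:
```python
from plan import *
B=np.array([-.5,0,.866]);T=np.array([.4712,.440,.0731])
plan(((.37,.27,.23),0.3,0),(T+.14*B,.3,30),(T+.03*B,.3,30),(T,.3,30))
```

```text
t 9.12 p [0.4896 0.0945 0.185 ] yaw 7.0 F [-0.2   0.05 -4.18] w 0.0391 g 61.8
[9.73, 18.88, -4.5] [-0.0, -0.0, 0.117]
[-3.21, 16.98, 3.57] [0.0, -0.524, -0.0]
[-0.0, -0.03, 11.0] [0.0, 0.0, 0.0]
[-0.0, -0.01, 3.0] [0.0, 0.0, 0.0]
```

Emit:
carry_out --commands '[[[2,3.9,-1,0,0,0.02,0.3],[4,7.8,-2,0,0,0.05,0.3],[6,11.7,-3,0,0,0.08,0.3],[8,15.6,-4,0,0,0.117,0.3],[9.7,18.9,-4.5,0,0,0.117,0.3]]]'

```text
t: 9.75
ee_pos: [0.3691, 0.2712, 0.2292]
eef_rot: [-0.001, -0.003, 1.0, -0.0]
force: [-0.1, 0.6, -5.2]
width: 0.039
grasp_force: 62.3
```

Emit:
carry_out --commands '[[[-0.7,3.4,0.8,0,-0.12,0,0.3],[-1.4,6.8,1.6,0,-0.24,0,0.3],[-2.1,10.2,2.4,0,-0.36,0,0.3],[-2.8,13.6,3.1,0,-0.48,0,0.3],[-3.2,17,3.6,0,-0.524,0,0.3]]]'

```text
t: 10.38
ee_pos: [0.3994, 0.4401, 0.191]
eef_rot: [0.258, -0.004, 0.966, -0.001]
force: [-0.3, 0.3, -4.6]
width: 0.0389
grasp_force: 62.3
```

Run:
```python
from plan import *
from workcell import snapshot
B=np.array([-.5,0,.866]);T=np.array([.4712,.440,.0731])
plan((T+.14*B,.3,30),(T+.03*B,.3,30),(T,.3,30))
p=snapshot("wrist");cv2.imwrite("pics/w2.png",p['color'][:,:,::-1])
```

```text
t 10.38 p [0.3994 0.4401 0.191 ] yaw 0.5 F [-0.32  0.34 -4.59] w 0.0389 g 62.3
[-0.32, -0.01, -0.2] [-0.002, -0.001, 0.003]
[-0.0, -0.03, 11.0] [0.0, 0.0, 0.0]
[-0.0, -0.01, 3.0] [0.0, 0.0, 0.0]
```

View pics/w2.png

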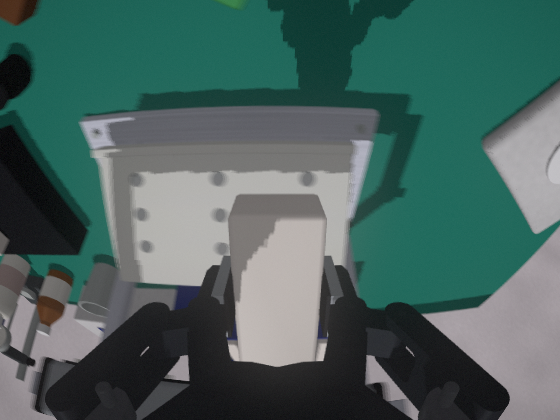

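The wrist view shows the held blank square to the rest, over its +y half, with its lower end short of the lip line at row ~150 and the board to spare on both sides. Lower it along the face normal.

Emit:
carry_out --commands '[[[-0.1,0,2.5,0,0,0,0.3],[-0.2,0,5,0,0,0,0.3],[-0.3,0,7.5,0,0,0,0.3],[-0.3,0,9.8,0,0,0,0.3],[-0.3,0,10.8,0,0,0,0.3]]]'

```text
t: 11.05
ee_pos: [0.4574, 0.4389, 0.0988]
eef_rot: [0.257, -0.003, 0.966, -0.001]
force: [0.1, 0.2, -4.9]
width: 0.0384
grasp_force: 62.4
```

Emit:
carry_out --commands '[[[0,0,0.7,0,0,0,0.3],[0,0,1.3,0,0,0,0.3],[0,0,1.8,0,0,0,0.3],[0,0,2.2,0,0,0,0.3],[0,0,2.5,0,0,0,0.3]]]'

```text
t: 11.68
ee_pos: [0.471, 0.442, 0.0817]
eef_rot: [0.26, -0.003, 0.966, 0.002]
force: [-20.7, -1.9, 27.7]
width: 0.0387
grasp_force: 67.6
```

Emit:
carry_out --commands '[[[0,0,0.1,0,0,0,0.3],[0,0,0.2,0,0,0,0.3],[0,0,0.3,0,0,0,0.3],[0,0,0.4,0,0,0,0.3],[0,0,0.4,0,0,0,0.3]]]'

```text
t: 12.3
ee_pos: [0.4738, 0.4453, 0.0825]
eef_rot: [0.262, -0.003, 0.965, 0.005]
force: [-21.6, -1.8, 29.2]
width: 0.0391
grasp_force: 69.7
```

Run:
```python
from plan import *
from workcell import snapshot
B=np.array([-.5,0,.866]);T=np.array([.4712,.440,.0731])
plan((T,.3,30))
```

```text
t 12.3 p [0.4738 0.4453 0.0825] yaw 0.2 F [-21.55  -1.78  29.2 ] w 0.0391 g 69.7
[0.7, -0.53, 0.68] [0.008, 0.006, -0.001]
```

Contact came about 8 mm earlier than predicted. I'll back off and look before releasing.

Emit:
carry_out --commands '[[[0,0,-0.2,0,0,0,0.3],[0,0,-0.4,0,0,0,0.3],[0,0,-0.6,0,0,0,0.3],[0,0,-0.6,0,0,0,0.3],[0,0,-0.6,0,0,0,0.3]]]'

```text
t: 12.92
ee_pos: [0.4697, 0.4403, 0.0811]
eef_rot: [0.259, -0.002, 0.966, 0.0]
force: [0.5, -0.5, -3.7]
width: 0.039
grasp_force: 64.5
```

Run:
```python
from plan import *
from workcell import snapshot
B=np.array([-.5,0,.866]);T=np.array([.4712,.440,.0731])
plan((T,.3,30))
a=snapshot("wrist")['color'][90:330,80:400];b=snapshot("scene")['color'][215:395,330:510]
a=cv2.resize(a,(480,360),interpolation=3);b=cv2.resize(b,(360,360),interpolation=3)
cv2.imwrite("pics/w3.png",np.hstack([a[:,:420],b])[:,:,::-1])
```

```text
t 12.93 p [0.4697 0.4403 0.0811] yaw 0.3 F [ 0.54 -0.54 -3.74] w 0.039 g 64.5
[0.27, -0.03, 0.77] [-0.001, -0.0, 0.0]
```

View pics/w3.png

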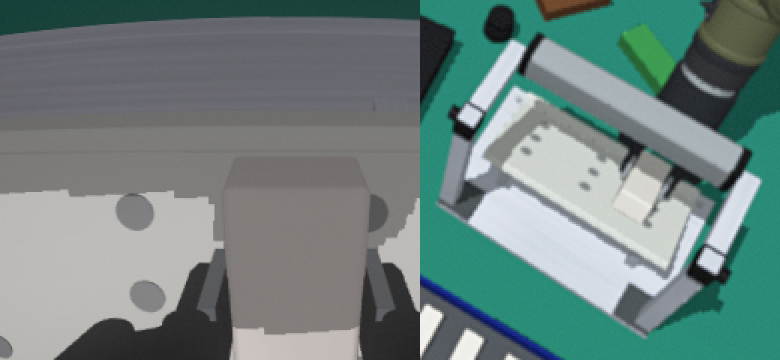

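The wrist view shows the blank's lower end just up-slope of the lip (blank bottom edge at row ~157, lip inner edge at row ~153 in the crop). I'll check the rest model against the wrist calibration.

Run:
```python
from plan import *
from workcell import snapshot
p=snapshot("wrist");s=observe();K=p['camera_matrix'];H=p['hand_eye'];print(K.round(1).tolist(),H.round(3).tolist())
np.savez("he.npz",K=K,H=H)
def proj(X,pos,q):
    M=R.from_quat([q[1],q[2],q[3],q[0]]).as_matrix();t=M.T@(np.array(X)-pos);c=H[:3,:3].T@(t-H[:3,3])
    r=np.hypot(c[0],c[1]);th=np.arctan2(r,c[2]);return np.array([K[0,2]+K[0,0]*th*c[0]/r,K[1,2]+K[1,1]*th*c[1]/r])
def P(q0,u,y,n):
    c,sn=np.cos(np.pi/6),.5;return np.array(q0)+[u*c-n*sn,y,u*sn+n*c]
q3,p3=s['eef_rot'],s['ee_pos'];q2=[.258,-.004,.966,-.001];p2=[.3994,.4401,.191]
for dn in(0,.008):
  for ds in(0,):
    q0=P([.449,.385,.0256],ds,0,dn)
    print("dn",dn)
    for u,n in((-.008,.012),(0,.012),(0,0)):
        a=proj(P(q0,u,.0,n),p3,q3);b=proj(P(q0,u,.0,n),p2,q2);print(" lip",u,n,"w3 crop",((a-[80,90])*1.5).round(),"w2",b.round())
    for y in(.12,-.12):
        print("  face corners",y,[proj(P(q0,u,y,n),p2,q2).round() for u,n in((.14,0),(0,.012))])
q0=[.449,.385,.0256]
for n in(.009,.039):
  for y in(.035,.075): print("blank end",n,((proj(P(q0,.0077,y,n),p3,q3)-[80,90])*1.5).round())
```

```text
[[325.2, 0.0, 276.8], [0.0, 325.2, 204.0], [0.0, 0.0, 1.0]] [[0.001, -0.944, -0.33, 0.085], [1.0, 0.0, 0.001, 0.0], [-0.001, -0.33, 0.944, -0.121], [0.0, 0.0, 0.0, 1.0]]
dn 0
 lip -0.008 0.012 w3 crop [121. 111.] w2 [213. 139.]
 lip 0 0.012 w3 crop [123. 135.] w2 [213. 148.]
 lip 0 0 w3 crop [134. 126.] w2 [216. 146.]
  face corners 0.12 [array([337., 280.]), array([351., 149.])]
  face corners -0.12 [array([121., 274.]), array([ 94., 152.])]
dn 0.008
 lip -0.008 0.012 w3 crop [113. 117.] w2 [211. 140.]
 lip 0 0.012 w3 crop [115. 142.] w2 [212. 150.]
 lip 0 0 w3 crop [127. 132.] w2 [214. 147.]
  face corners 0.12 [array([338., 284.]), array([353., 151.])]
  face corners -0.12 [array([118., 277.]), array([ 90., 154.])]
blank end 0.009 [231. 155.]
blank end 0.009 [355. 155.]
blank end 0.039 [217. 189.]
blank end 0.039 [368. 189.]
```

The blank's projection matches the picture. The lip rows show the face about 8 mm higher along its normal and 2–3 mm farther up-slope than I had fitted, so the contact was real and flat. The lower end is about 5 mm from the lip, so I'll settle it and release.

Emit:
carry_out --commands '[[[0,0,0.1,0,0,0,0.3],[0,0,0.15,0,0,0,0.3],[0,0,0.15,0,0,0,0.3],[0,0,0.15,0,0,0,0.65],[0,0,0.15,0,0,0,0.65]]]'

```text
t: 13.7
ee_pos: [0.4711, 0.4412, 0.0812]
eef_rot: [0.26, -0.002, 0.966, 0.001]
force: [-0.7, -0.5, -0.3]
width: 0.0555
grasp_force: 0.0
```

Emit:
carry_out --commands '[[[0,0,0,0,0,0,0.65],[0,0,-1,0,0,0,0.65],[0,0,-4,0,0,0,0.65],[0,0,-8,0,0,0,0.65],[0,0,-12,0,0,0,0.65]]]'

```text
t: 14.32
ee_pos: [0.4098, 0.4403, 0.186]
eef_rot: [0.259, -0.002, 0.966, 0.001]
force: [0.3, 0.8, -0.8]
width: 0.055
grasp_force: 0.0
```

Run:
```python
from plan import *
from workcell import snapshot
c,s=np.cos(np.radians(11.2)),np.sin(np.radians(11.2))
x,y=.541-.012*c,.0037-.012*s
plan(((.40,.25,.22),0,0),((x,y,.2),11.2,0))
np.savez("w4.npz",c=snapshot("wrist")['color'])
```

```text
t 14.32 p [0.4098 0.4403 0.186 ] yaw 0.3 F [ 0.3   0.75 -0.83] w 0.055 g 0.0
[-0.77, -19.03, -3.48] [0.002, 0.524, 0.005]
[-12.92, -24.86, 2.0] [0.0, 0.0, -0.195]
```

Emit:
carry_out --commands '[[[-0.4,-4,-1.5,0,0.12,0,0.8],[-0.8,-8,-2.6,0,0.24,0,0.8],[-0.8,-12,-3.2,0,0.36,0,0.8],[-0.8,-16,-3.5,0,0.48,0,0.8],[-0.8,-19,-3.5,0,0.524,0,0.8]]]'

```text
t: 15.0
ee_pos: [0.4019, 0.2492, 0.2199]
eef_rot: [-0.0, -0.002, 1.0, 0.0]
force: [0.4, 0.2, 0.1]
width: 0.0682
grasp_force: 0.0
```

Emit:
carry_out --commands '[[[-2.6,-5,0.4,0,0,-0.05,0.8],[-5.2,-10,0.8,0,0,-0.1,0.8],[-7.8,-15,1.2,0,0,-0.15,0.8],[-10.4,-20,1.6,0,0,-0.195,0.8],[-12.9,-24.8,2,0,0,-0.195,0.8]]]'

```text
t: 15.62
ee_pos: [0.532, 0.0013, 0.1993]
eef_rot: [0.001, -0.1, 0.995, -0.0]
force: [0.2, 0.0, 0.3]
width: 0.0684
grasp_force: 0.0
```

Run:
```python
from plan import *
from workcell import snapshot
c,s=np.cos(np.radians(11.2)),np.sin(np.radians(11.2))
x,y=.541-.012*c,.0037-.012*s
plan(((x,y,.0785),11.2,0))
w=np.load("w4.npz")['c'][90:330,80:400];p=snapshot("wrist")['color']
cv2.imwrite("pics/w4.png",np.hstack([cv2.resize(w,(400,300)),cv2.resize(p,(400,300))])[:,:,::-1])
```

```text
t 15.62 p [0.532  0.0013 0.1993] yaw 11.5 F [0.2  0.01 0.27] w 0.0684 g 0.0
[0.29, 0.06, 12.08] [-0.0, 0.001, 0.005]
```

View pics/w4.png

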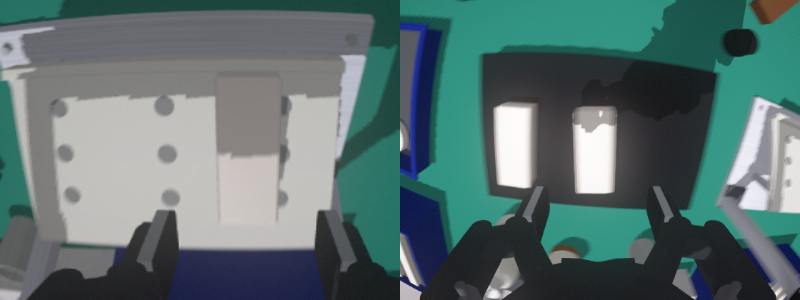

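On the left, blank C lies flat on the rest, parallel to it and down against the lip (its lower end meets the lip line). On the right, blank B is centred at about (595,150) between the fingers. Descend, grip and rub.

Emit:
carry_out --commands '[[[0.3,0,3,0,0,0,0.8],[0.3,0,6,0,0,0,0.8],[0.3,0,9,0,0,0,0.8],[0.3,0,11.3,0,0,0,0.8],[0.3,0,12.1,0,0,0,0.8]]]'

```text
t: 16.3
ee_pos: [0.5272, 0.0028, 0.0768]
eef_rot: [-0.001, -0.1, 0.995, -0.0]
force: [-0.3, -0.3, 0.5]
width: 0.0683
grasp_force: 0.0
```

Emit:
carry_out --commands '[[[0,0,0,0,0,0,0.3],[0,0,0,0,0,0,0.3],[0,0,0,0,0,0,0.3],[0,0,0,0,0,0,0.3],[0,0,0,0,0,0,0.3]]]' --squeeze 60

```text
t: 16.92
ee_pos: [0.5293, 0.0026, 0.0791]
eef_rot: [0.001, -0.1, 0.995, -0.0]
force: [-0.9, 0.2, 6.4]
width: 0.0386
grasp_force: 62.7
```

Emit:
carry_out --commands '[[[0,0,0.25,0,0,0,0.3],[0.19,0,0.25,0,0,0,0.3],[0.38,0,0.25,0,0,0,0.3],[0.57,0,0.25,0,0,0,0.3],[0.76,0,0.25,0,0,0,0.3]]]'

```text
t: 17.55
ee_pos: [0.526, 0.0013, 0.0791]
eef_rot: [0.005, -0.1, 0.995, -0.0]
force: [3.6, -0.4, 15.8]
width: 0.0386
grasp_force: 63.9
```

```bash
python3 f.py 11.2
```

```text
t 17.7 F [ 3.38  0.39 16.13] sd [0.15 0.5  0.3 ] along 3.39 pos [0.5257 0.0013 0.079 ] w 0.0391
```

Emit:
carry_out --commands '[[[-0.19,0,0,0,0,0,0.3],[-0.38,0,0,0,0,0,0.3],[-0.57,0,0,0,0,0,0.3],[-0.76,0,0,0,0,0,0.3],[-0.95,0,0,0,0,0,0.3]]]'

```text
t: 18.38
ee_pos: [0.5323, 0.0027, 0.079]
eef_rot: [0.002, -0.1, 0.995, -0.0]
force: [-6.3, -2.0, 26.4]
width: 0.0386
grasp_force: 65.4
```

```bash
python3 f.py 11.2
```

```text
t 18.52 F [-5.89 -1.47 25.99] sd [0.58 0.72 0.48] along -6.06 pos [0.5325 0.0027 0.079 ] w 0.039
```

B's ratio is about 0.19, so it is rough. C is polished, and A must be polished because there are two. Carry B to the tray.

Emit:
carry_out --commands '[[[0,0,-2,0,0,0,0.3],[0,0,-5,0,0,0,0.3],[0,0,-8,0,0,0,0.3],[0,0,-10,0,0,0,0.3],[0,0,-11,0,0,0,0.3]]]'

```text
t: 19.2
ee_pos: [0.5303, 0.0029, 0.1862]
eef_rot: [0.0, -0.1, 0.995, -0.0]
force: [0.1, 0.2, -3.6]
width: 0.0385
grasp_force: 61.7
```

Run:
```python
from plan import *
plan(((.49,-.19,.185),5,0),((.475,-.374,.15),-5,0),((.475,-.374,.037),-5,0))
```

```text
t 19.2 p [0.5303 0.0029 0.1862] yaw 11.5 F [ 0.07  0.23 -3.63] w 0.0385 g 61.7
[7.78, -18.1, 0.11] [-0.0, 0.001, 0.113]
[3.1, -18.2, 3.5] [0.0, 0.0, 0.175]
[0.0, 0.0, 11.3] [0.0, 0.0, 0.0]
```

Emit:
carry_out --commands '[[[1.6,-3.6,0,0,0,0.03,0.3],[3.2,-7.2,0,0,0,0.06,0.3],[4.8,-10.8,0,0,0,0.09,0.3],[6.4,-14.4,0,0,0,0.113,0.3],[7.8,-18.1,0,0,0,0.113,0.3]]]'

```text
t: 19.82
ee_pos: [0.4886, -0.1909, 0.1844]
eef_rot: [-0.001, -0.044, 0.999, 0.0]
force: [0.5, -0.0, -3.9]
width: 0.0386
grasp_force: 61.8
```

Emit:
carry_out --commands '[[[0.6,-3.6,0.7,0,0,0.04,0.3],[1.2,-7.2,1.4,0,0,0.08,0.3],[1.8,-10.8,2.1,0,0,0.12,0.3],[2.5,-14.4,2.8,0,0,0.16,0.3],[3.1,-18.2,3.5,0,0,0.175,0.3]]]'

```text
t: 20.45
ee_pos: [0.4738, -0.3746, 0.149]
eef_rot: [-0.001, 0.044, 0.999, 0.001]
force: [0.9, 0.2, -4.3]
width: 0.0387
grasp_force: 61.8
```

Emit:
carry_out --commands '[[[0,0,3,0,0,0,0.3],[0,0,6,0,0,0,0.3],[0,0,8.5,0,0,0,0.3],[0,0,10,0,0,0,0.3],[0,0,10.7,0,0,0,0.3]]]'

```text
t: 21.08
ee_pos: [0.4741, -0.3735, 0.0421]
eef_rot: [-0.001, 0.044, 0.999, 0.001]
force: [-0.1, 0.1, -3.8]
width: 0.0387
grasp_force: 61.9
```

Emit:
carry_out --commands '[[[0,0,0.2,0,0,0,0.3],[0,0,0.4,0,0,0,0.3],[0,0,0.6,0,0,0,0.3],[0,0,0.75,0,0,0,0.3],[0,0,0.75,0,0,0,0.3]]]'

```text
t: 21.7
ee_pos: [0.4747, -0.3739, 0.0358]
eef_rot: [0.0, 0.044, 0.999, -0.0]
force: [0.1, -0.2, -3.5]
width: 0.0391
grasp_force: 62.0
```

Emit:
carry_out --commands '[[[0,0,0.05,0,0,0,0.3],[0,0,0.1,0,0,0,0.3],[0,0,0.15,0,0,0,0.3],[0,0,0.2,0,0,0,0.3],[0,0,0.2,0,0,0,0.3]]]'

```text
t: 22.32
ee_pos: [0.4746, -0.374, 0.0341]
eef_rot: [0.0, 0.044, 0.999, -0.0]
force: [-1.1, 1.0, 1.7]
width: 0.039
grasp_force: 62.6
```

Light contact with the tray floor. Release and retreat, then plan the move to A.

Emit:
carry_out --commands '[[[0,0,0,0,0,0,0.65],[0,0,0,0,0,0,0.65],[0,0,0,0,0,0,0.65],[0,0,-1,0,0,0,0.65],[0,0,-4,0,0,0,0.65]]]'

```text
t: 22.95
ee_pos: [0.4736, -0.3731, 0.0732]
eef_rot: [-0.001, 0.044, 0.999, 0.001]
force: [-0.1, 0.6, 0.6]
width: 0.0558
grasp_force: 0.0
```

Emit:
carry_out --commands '[[[0,0,-3,0,0,0,0.65],[0,0,-6,0,0,0,0.65],[0,0,-9,0,0,0,0.65],[0,0,-12,0,0,0,0.65],[0,0,-12,0,0,0,0.65]]]'

```text
t: 23.58
ee_pos: [0.4762, -0.3752, 0.1974]
eef_rot: [0.002, 0.044, 0.999, -0.002]
force: [-0.1, 0.4, 0.0]
width: 0.0551
grasp_force: 0.0
```

Run:
```python
from plan import *
c,s=np.cos(np.radians(5.3)),np.sin(np.radians(5.3))
x,y=.5535-.012*c,-.091-.012*s
plan(((x,y,.19),5.3,0),((x,y,.079),5.3,0))
```

```text
t 23.57 p [ 0.4762 -0.3752  0.1974] yaw -5.0 F [-0.06  0.38  0.  ] w 0.0551 g 0.0
[-4.03, 28.77, 0.67] [-0.004, 0.005, -0.18]
[0.0, 0.0, 11.1] [0.0, 0.0, 0.0]
```

Emit:
carry_out --commands '[[[-0.8,5.8,0.1,0,0,-0.05,0.8],[-1.6,11.6,0.3,0,0,-0.1,0.8],[-2.4,17.4,0.5,0,0,-0.15,0.8],[-3.2,23.2,0.6,0,0,-0.18,0.8],[-4,28.8,0.7,0,0,-0.18,0.8]]]'

```text
t: 24.2
ee_pos: [0.5395, -0.0886, 0.1863]
eef_rot: [-0.0, -0.046, 0.999, 0.0]
force: [0.8, -0.0, 1.0]
width: 0.0683
grasp_force: 0.0
```

Run:
```python
from plan import *
from workcell import snapshot
c,s=np.cos(np.radians(5.3)),np.sin(np.radians(5.3))
x,y=.5535-.012*c,-.091-.012*s
plan(((x,y,.079),5.3,0))
p=snapshot("wrist")['color'];t=snapshot("top")['color'][150:290,320:460]
cv2.imwrite("pics/w5.png",np.hstack([cv2.resize(p,(480,360)),cv2.resize(t,(300,360))])[:,:,::-1])
```

```text
t 24.2 p [ 0.5395 -0.0886  0.1863] yaw 5.3 F [ 0.78 -0.02  1.02] w 0.0683 g 0.0
[-0.18, -0.37, 10.73] [0.0, -0.001, -0.0]
```

View pics/w5.png

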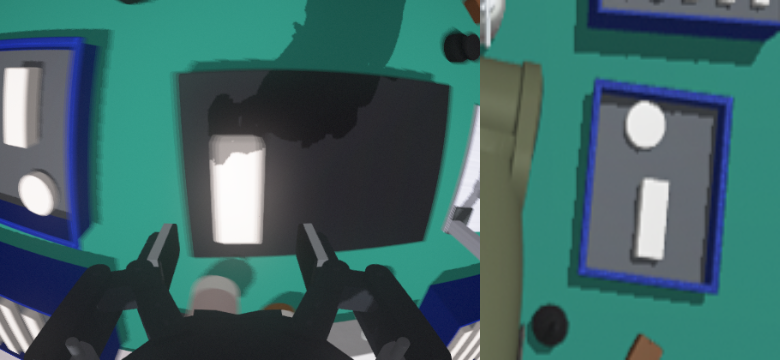

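B lies flat in the tray, clear of the disc. A is centred at (237,190) between the fingers. Grip it and lift.

Emit:
carry_out --commands '[[[-0.2,-0.3,3,0,0,0,0.8],[-0.2,-0.3,6,0,0,0,0.8],[-0.2,-0.3,8.5,0,0,0,0.8],[-0.2,-0.3,10,0,0,0,0.8],[-0.2,-0.3,10.8,0,0,0,0.8]]]'

```text
t: 24.92
ee_pos: [0.5415, -0.0938, 0.078]
eef_rot: [-0.001, -0.046, 0.999, 0.0]
force: [0.7, -0.8, 1.0]
width: 0.0683
grasp_force: 0.0
```

Emit:
carry_out --commands '[[[0,0,0,0,0,0,0.3],[0,0,0,0,0,0,0.3],[0,0,0,0,0,0,0.3],[0,0,0,0,0,0,0.3],[0,0,0,0,0,0,0.3]]]' --squeeze 60

```text
t: 25.55
ee_pos: [0.5427, -0.0936, 0.0796]
eef_rot: [0.001, -0.046, 0.999, -0.0]
force: [-0.8, -0.6, 6.4]
width: 0.0388
grasp_force: 62.5
```

Emit:
carry_out --commands '[[[0,0,-2,0,0,0,0.3],[0,0,-5,0,0,0,0.3],[0,0,-8,0,0,0,0.3],[0,0,-10,0,0,0,0.3],[0,0,-11,0,0,0,0.3]]]'

```text
t: 26.18
ee_pos: [0.5419, -0.0933, 0.1891]
eef_rot: [-0.0, -0.046, 0.999, 0.0]
force: [0.1, 0.2, -4.5]
width: 0.0385
grasp_force: 61.6
```

Run:
```python
from plan import *
B=np.array([-.5,0,.866]);T=np.array([.4712,.329,.0825])
plan(((.45,.08,.2),0.3,0),((.37,.25,.23),.3,0),(T+.13*B,.3,30),(T,.3,30))
```

```text
t 26.18 p [ 0.5419 -0.0933  0.1891] yaw 5.3 F [ 0.08  0.23 -4.52] w 0.0385 g 61.6
[7.55, 18.1, -1.09] [0.0, -0.0, 0.087]
[7.91, 17.04, -3.0] [0.0, 0.0, 0.0]
[-3.66, 7.88, 3.49] [0.0, -0.524, -0.0]
[-0.0, -0.03, 13.0] [0.0, 0.0, 0.0]
```

Emit:
carry_out --commands '[[[1.5,3.6,-0.2,0,0,0.02,0.3],[3,7.2,-0.4,0,0,0.04,0.3],[4.5,10.8,-0.6,0,0,0.06,0.3],[6,14.4,-0.8,0,0,0.087,0.3],[7.5,18.1,-1.1,0,0,0.087,0.3]]]'

```text
t: 26.8
ee_pos: [0.449, 0.0808, 0.1987]
eef_rot: [-0.001, -0.002, 1.0, -0.0]
force: [-0.0, 0.6, -4.2]
width: 0.039
grasp_force: 61.8
```

Emit:
carry_out --commands '[[[1.6,3.4,-0.6,0,0,0,0.3],[3.2,6.8,-1.2,0,0,0,0.3],[4.8,10.2,-1.8,0,0,0,0.3],[6.4,13.6,-2.4,0,0,0,0.3],[7.9,17,-3,0,0,0,0.3]]]'

```text
t: 27.42
ee_pos: [0.3694, 0.2501, 0.229]
eef_rot: [-0.001, -0.003, 1.0, -0.0]
force: [-0.3, 0.7, -4.2]
width: 0.0389
grasp_force: 61.8
```

Emit:
carry_out --commands '[[[-0.7,1.6,0.7,0,-0.12,0,0.3],[-1.4,3.2,1.4,0,-0.24,0,0.3],[-2.1,4.8,2.1,0,-0.36,0,0.3],[-2.9,6.4,2.8,0,-0.48,0,0.3],[-3.7,7.9,3.5,0,-0.524,0,0.3]]]'

```text
t: 28.05
ee_pos: [0.4051, 0.328, 0.1924]
eef_rot: [0.258, -0.004, 0.966, -0.0]
force: [0.6, -0.5, -5.3]
width: 0.0386
grasp_force: 62.1
```

Run:
```python
from plan import *
T=np.array([.4712,.329,.0825])
plan((T,.3,30))
```

```text
t 28.05 p [0.4051 0.328  0.1924] yaw 0.5 F [ 0.61 -0.49 -5.33] w 0.0386 g 62.1
[-0.24, 0.07, 12.83] [-0.001, -0.001, 0.003]
```

Emit:
carry_out --commands '[[[-0.2,0,3,0,0,0,0.3],[-0.2,0,6,0,0,0,0.3],[-0.2,0,9,0,0,0,0.3],[-0.2,0,11,0,0,0,0.3],[-0.2,0,11.8,0,0,0,0.3]]]'

```text
t: 28.68
ee_pos: [0.4669, 0.3275, 0.091]
eef_rot: [0.257, -0.003, 0.966, -0.001]
force: [-0.1, 0.1, -4.0]
width: 0.0389
grasp_force: 62.0
```

Emit:
carry_out --commands '[[[0,0,0.2,0,0,0,0.3],[0,0,0.4,0,0,0,0.3],[0,0,0.6,0,0,0,0.3],[0,0,0.8,0,0,0,0.3],[0,0,0.8,0,0,0,0.3]]]'

```text
t: 29.3
ee_pos: [0.4722, 0.3291, 0.0868]
eef_rot: [0.259, -0.003, 0.966, 0.001]
force: [-0.8, -0.7, -4.1]
width: 0.0389
grasp_force: 62.0
```

Run:
```python
from plan import *
plan((np.array([.4705,.329,.0812]),.3,30))
```

```text
t 29.3 p [0.4722 0.3291 0.0868] yaw 0.3 F [-0.78 -0.67 -4.1 ] w 0.0389 g 62.0
[0.42, -0.01, 0.4] [0.0, 0.0, -0.0]
```

Emit:
carry_out --commands '[[[0.2,0,0.1,0,0,0,0.3],[0.4,0,0.2,0,0,0,0.3],[0.4,0,0.3,0,0,0,0.3],[0.4,0,0.35,0,0,0,0.3],[0.4,0,0.35,0,0,0,0.3]]]'

```text
t: 29.92
ee_pos: [0.4708, 0.3299, 0.0829]
eef_rot: [0.26, -0.003, 0.966, 0.001]
force: [-7.8, -0.7, 7.7]
width: 0.039
grasp_force: 64.0
```

Emit:
carry_out --commands '[[[0,0,-0.15,0,0,0,0.3],[0,0,-0.15,0,0,0,0.3],[0,0,-0.15,0,0,0,0.65],[0,0,-0.15,0,0,0,0.65],[0,0,-0.15,0,0,0,0.65]]]'

```text
t: 30.55
ee_pos: [0.4701, 0.3293, 0.0834]
eef_rot: [0.259, -0.002, 0.966, 0.001]
force: [0.7, -0.7, -0.4]
width: 0.0558
grasp_force: 0.0
```

Emit:
carry_out --commands '[[[0,0,0,0,0,0,0.65],[0,0,-1,0,0,0,0.65],[0,0,-4,0,0,0,0.65],[0,0,-8,0,0,0,0.65],[0,0,-12,0,0,0,0.65]]]'

```text
t: 31.18
ee_pos: [0.4088, 0.3284, 0.1883]
eef_rot: [0.259, -0.002, 0.966, 0.001]
force: [0.6, -1.2, -0.5]
width: 0.0555
grasp_force: 0.0
```

Run:
```python
from plan import *
from workcell import snapshot
plan()
p=snapshot("wrist")['color'][60:340,40:480];t=snapshot("top")['color'][120:300,80:460]
cv2.imwrite("pics/w6.png",np.vstack([cv2.resize(p,(500,318)),cv2.resize(t,(500,237))])[:,:,::-1])
```

```text
t 31.18 p [0.4088 0.3284 0.1883] yaw 0.3 F [ 0.6  -1.21 -0.46] w 0.0555 g 0.0
```

View pics/w6.png

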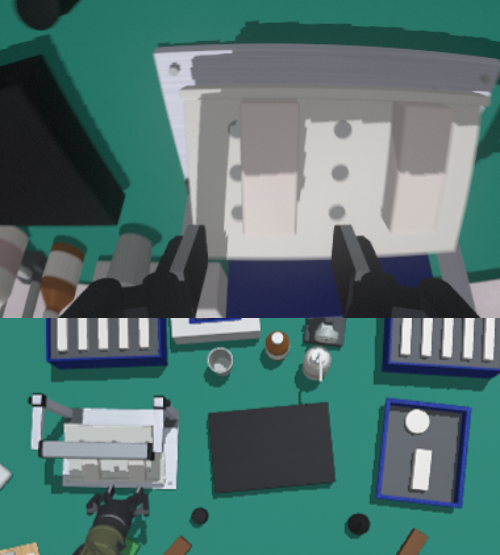

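Both polished blanks lie flat on the rest with their lower ends at the lip. The rough one lies in the tray, the bystanders have not moved and the gripper is clear. Handing in.

```bash
python3 -c "
from workcell import finish_job;print(finish_job())"
```

```text
the job is handed in; nothing more can be done
None
```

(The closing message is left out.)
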